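# Ring for the customer and hand out the scotch egg dish, free ear first

### The job

Ring the service bell by pressing its plunger fully down and letting it come up again, then pick up the blue dish by one of its two ears and, once it is clear of the board, turn it level through a quarter turn so that the free ear points straight across the board to the customer at the hatch, the ear you hold being on the robot's side. The scotch egg lies loose in the dish: do not touch it, and keep it in the middle all the way. Finish still holding the dish out, level and still, in the air, with nothing else on the board disturbed.

Things in the scene. Friction and masses are not known exactly. Their poses are not given: they have to be found in the camera images.
- hatch (a point): point on the pale maple board (the work surface, top at height 0) straight inside the middle of the serving hatch, 150 mm short of the board's far edge; the customer stands beyond it, outside. Its x axis points from the robot straight across the board and out of the hatch, y to the robot's left; it never moves
- bell: service bell, fixed to the board where it stands: steel dome 82 mm across on a black foot, 40 mm high without its plunger; origin at the centre of its underside. It may stand left or right of the dish
- bell_top (a point): top centre of the bell's steel plunger button, 22 mm across, 55 mm above the board when up; it moves down with the button
- plunger (a joint): travel of the plunger in m: 0 up, 0.006 fully down (straight down); a spring pushes back with about 1.5 N at the start and 5 N fully down, and brings it up again when let go
- dish: round blue ceramic dish, 0.26 kg (varies 15%), rim 134 mm across, 30 mm high, loose on a 72 mm foot, with two block ears (lug handles) on opposite sides, 206 mm over both. Origin: centre of its underside; z up, x along the line through both ears. Starts with its ears roughly left and right of the robot (within 20 degrees). A white ring of 26 to 29 mm radius is glazed inside
- ear_a (a point): grip point of the ear on the dish's +x side: 84 mm from the dish's axis, 24 mm above its underside. Each ear is 34 mm wide (across the dish's x axis, flat parallel upright sides), 12 mm thick (18 to 30 mm above the underside) and runs from 63 to 103 mm from the dish's axis
- ear_b (a point): grip point of the other ear, on the dish's -x side, made the same
- dish_mid (a point): point on the dish's axis 30 mm above its underside, where the egg's centre lies when centred. Inside, the dish is flat to 9 mm radius (6 mm above the underside), then rises at 7 degrees to 28 mm radius, at 14 degrees to 46 mm, then steeply to the rim
- scotch_egg: crumbed golden-brown scotch egg, a ball of 48 mm diameter, about 0.07 kg, loose in the dish, top 54 mm above the dish's underside; origin at its centre (its axes turn as it rolls). Centred means within 18 mm of point dish_mid; it rolls off when the dish tilts or jerks
- egg_cup: white ceramic egg cup, 51 mm across, 64 mm high, loose, bystander; origin under its centre. It stands on the side of the dish where the bell is not
- spatula: orange silicone spatula with a wooden handle, 290 mm long, 55 mm wide, lying on the board near the far edge, bystander; origin under its middle, x axis towards the blade
- hob: two-burner steel gas hob, 440 by 260 mm, 42 mm high over its pan supports, fixed at the left side; origin under its centre
- saucepan: stainless steel saucepan, 158 mm across, 86 mm high, with a long black handle along its -x axis reaching 225 mm from its centre; stands on the hob, bystander; origin under its centre
- caddy: white plastic condiment caddy, 150 by 200 mm, 170 mm high (squeeze bottles in it up to 191 mm high), fixed at the right; origin under its centre
- caddy_bin (a joint): tilt-out front bin of the caddy, hinged at its foot, opening towards the robot: 0 shut (as it starts and stays), 0.6 rad fully open; bystander
- mug: blue mug, 82 mm across, 92 mm high, handle on its +y side, on the right near the robot, bystander; origin under its centre
- salt: glass salt shaker with a steel top, 42 mm across, 73 mm high, near the far edge, bystander; origin under its centre
- pepper_mill: dark wooden pepper mill, 52 mm across, 130 mm high, near the far edge, bystander; origin under its centre
Things that resemble listed ones, but are neither listed nor needed, are in the scene too. What is shaped like the bell but orange, pink or purple is not meant.

How it is judged:
By the outcome, as a careful person would: the job done as asked, in the order asked, and still so for the second after the job is handed in, while the arm keeps its last pose, push and grip.
It also fails if it takes over 59 s, if anything falls off the work surface, if the arm or the gripper's body presses on something with over 40 N, if the wrist force passes 120 N, or if a joint passes its speed limit or range.

### The arm

A 6-joint arm with a two-finger parallel gripper is mounted at the origin on the work surface. World frame = base frame: x ahead of the robot, y to its left, z up, the work surface at z = 0. Lengths are in m, angles in rad, forces in N, time in s.
With the tool pointing down it reaches from about 0.225 to 0.875 m from the base axis. Payload 3.4 kg.
Tool frame: the origin (TCP) lies midway between the tips of the shut fingers; the grasp point (between the pads) lies 19 mm behind it; z points along the fingers, y is the direction in which the jaws open and shut (so a half turn about z gives the same grasp; the last joint's range is limited). The gripper opens to 85 mm and grips with 20 to 120 N. Pads are 22 mm wide; open, the fingers measure 114 mm over their backs; the gripper's body (76 mm by 85 mm) begins 54 mm behind the grasp point. The pads swing forward as they close: fully open they stand 13 mm farther back than shut.
Start: joints at [1.047, 0.276, 1.505, -0, 1.361, -0.121], TCP at [0.225, 0.529, 0.231] pointing down, gripper open.
Joint ranges: [-2.89, 2.89], [-0.75, 2.08], [0.22, 2.7], [-1.18, 4.32], [0.11, 2.71], [-2.7, 2.7]. Speed limits (rad/s): [2.57, 2.57, 3.14, 3.14, 3.14, 3.14].

### API

Orientations are given as a rotation vector (axis times angle).
In Python, from station import r gives the robot as it stands. The module is installed in compiled form; this text tells all that it offers.
- The arm moves only by the shell command python3 -m handwheel 'ROWS'. ROWS is JSON, a list of rows, each a list of 7 numbers: the turn, a rotation vector about the tool's x, y, z in degrees, then the shift along the tool's x, y, z in cm, then the closure, from 0 (fully open) to 1 (shut). In form: [[wx, wy, wz, x, y, z, jaw], ...]. A call has 1 to 10 rows; each row shifts and turns the commanded pose from where the row before left it, along the tool's axes as they then stand; what a row does not reach is not made up. A row lasts 1/10 s, in which the tool goes at most 50 mm and 8.59 degrees, less where a joint would pass 70% of its speed; a pose out of reach is approached as far as the arm can. A call is refused whole if a number of a shift passes 5 or a number of a turn 8.59, either way. A call with a gripper value outside its range is refused whole. The fingers move at their own pace and stop on an object; the grip force is fixed at half the most. Time passes only in rows, so rows that do not move let the fingers close. It gives the time, the measured TCP pose, the force and the opening at its end, in the units of the state.
- r.observe(): the state, without advancing time (a new reading comes with each control period).
- r.capture(name): name is "side" or "top"; returns a dict with "pixels" (400x640x3 uint8, red, green, blue), "fx", "fy", "cx", "cy" (pixels), "world_from_camera" (4x4, takes a point from camera to world coordinates). Camera axes: x right, y down, z forward; pixel columns grow to the right and rows downward; lengths in m; the calibration is good to about 2 mm. A picture is of the moment at which its call begins. There is no depth.
- r.close_job(): hands the job in, once; it reports no verdict.
The state is a dict: "time_s": time; "joints": joint angles; "qvel": joint speeds; "effort": joint torques, N m; "position": TCP position; "tool_rot": TCP orientation; "wrist_force": force on the tool from outside, world axes, zero at the start; "moment": the same for the moment, N m; "opening": finger opening in m.
Only numpy, scipy, OpenCV 4.12 (cv2) and the standard library are available. Lean on these libraries where they do the work, as an engineer would, in place of code of your own. Each camera call takes 0.05 s, during which the arm holds its last target.

## Working session

There is one attempt and no reset: what is moved stays moved. The work goes in short steps, Python scripts to look and compute and a shell command to move; the robot and the scene stay as the last step left them, time stands still between calls to the robot, and variables do not carry over. Pictures are saved under pics/ and viewed, and the job is handed in when it is done.

```bash
mkdir -p pics
python3 - <<'E'
from station import r
import cv2
print(r.observe())
for n in("side","top"):
    c=r.capture(n); cv2.imwrite(f"pics/{n}0.png",c["pixels"][:,:,::-1])
    print(n,c["fx"],c["fy"],c["cx"],c["cy"],c["world_from_camera"])
E
```

```text
{'time_s': 0.0, 'joints': array([ 1.04697721e+00,  2.76584382e-01,  1.50615300e+00, -2.79098891e-06,
        1.36070417e+00, -1.20980838e-01]), 'qvel': array([ 0.00061169,  0.00138801, -0.00029389,  0.0021071 , -0.00116583,
        0.00109447]), 'effort': array([ 1.84158052e-03, -4.16775584e+01, -2.45805556e+01, -4.12505358e-05,
        1.10430308e-02, -1.66615376e-05]), 'position': array([0.22514075, 0.52850193, 0.23043786]), 'tool_rot': array([-6.28389140e-01, -3.07750869e+00,  2.75545301e-03]), 'wrist_force': array([-0.19214487, -0.4031435 ,  0.01070599]), 'moment': array([-0.00223147,  0.00878321,  0.01194002]), 'opening': 0.08547259196661636}
side 470.9692825345747 470.9692825345747 320.78513156673137 194.91785979097594 [[ 0.96391867 -0.12774261  0.23354362  0.19319159]
 [-0.26584455 -0.50707939  0.81987631 -1.24910494]
 [ 0.01369201 -0.85238039 -0.52274296  0.90535482]
 [ 0.          0.          0.          1.        ]]
top 464.65684884141456 464.65684884141456 312.95181020774197 199.47536004041572 [[ 1.50101703e-03 -9.97508866e-01  7.05252382e-02  4.81233563e-01]
 [-9.99849708e-01 -2.78971085e-04  1.73344372e-02  1.86224331e-02]
 [-1.72715803e-02 -7.05406582e-02 -9.97359368e-01  1.57393174e+00]
 [ 0.00000000e+00  0.00000000e+00  0.00000000e+00  1.00000000e+00]]
```

View pics/side0.png

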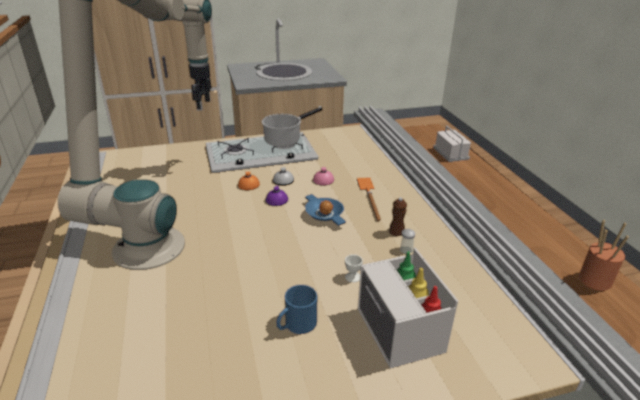

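View pics/top0.png

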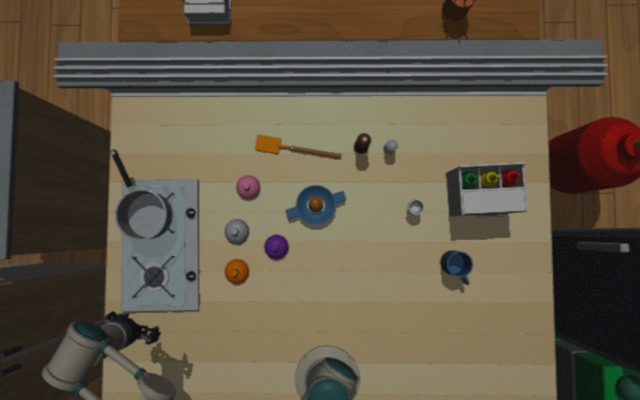

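```bash
cat > h.py <<'E'
from station import r
import cv2, numpy as np
from scipy.spatial.transform import Rotation as R
def ray(c,u,v):
    M=c["world_from_camera"]; d=M[:3,:3]@np.array([(u-c["cx"])/c["fx"],(v-c["cy"])/c["fy"],1]); return M[:3,3],d
def at_z(c,u,v,z):
    o,d=ray(c,u,v); return o+d*(z-o[2])/d[2]
def proj(c,P):
    M=np.linalg.inv(c["world_from_camera"]); p=M[:3,:3]@np.asarray(P)+M[:3,3]
    return c["fx"]*p[0]/p[2]+c["cx"],c["fy"]*p[1]/p[2]+c["cy"]
def crop(c,name,x0,y0,x1,y1,k):
    im=c["pixels"][y0:y1,x0:x1,::-1]; cv2.imwrite("pics/"+name,cv2.resize(im,None,fx=k,fy=k,interpolation=cv2.INTER_CUBIC))
E
python3 - <<'E'
from h import *
t=r.capture("top");s=r.capture("side")
crop(t,"t1.png",220,165,360,265,5)
crop(s,"s1.png",230,150,360,240,6)
for u,v in((120,94),(540,94)): print("edge",at_z(t,u,v,0))
hsv=cv2.cvtColor(t["pixels"],cv2.COLOR_RGB2HSV)
m=cv2.inRange(hsv,(95,90,40),(125,255,255)); 
mm=np.zeros_like(m);mm[165:245,280:355]=m[165:245,280:355]
ys,xs=np.nonzero(mm);print(len(xs),xs.min(),xs.max(),ys.min(),ys.max())
P=np.array([at_z(t,x,y,.03)[:2] for x,y in zip(xs,ys)])
# hull centre & ear direction
n,l,st,ce=cv2.connectedComponentsWithStats(mm);print(st)
c=P.mean(0);w,V=np.linalg.eigh(np.cov((P-c).T));d=V[:,1];d=d*np.sign(d[1])
a=(P-c)@d; print("mean",c,"dir",d,np.degrees(np.arctan2(d[1],d[0])),a.min(),a.max(),"mid",c+d*(a.min()+a.max())/2)
print("bell top?",at_z(t,237,229,.055), "cup",at_z(t,415,207,.064))
o=cv2.inRange(hsv,(5,100,80),(20,255,255));oo=np.zeros_like(o);oo[190:220,300:335]=o[190:220,300:335];ys,xs=np.nonzero(oo);print("egg",at_z(t,xs.mean(),ys.mean(),.03),len(xs))
E
```

```text
edge [0.9600054  0.71754237 0.        ]
edge [ 0.95461133 -0.73061158  0.        ]
1109 287 344 186 224
[[     0      0    640    400 254891]
 [   287    186     58     39   1104]
 [   313    211      5      1      5]]
mean [0.57264006 0.0374066 ] dir [-0.3187985   0.94782251] 108.59027887770861 -0.09871588281171549 0.0992085242202907 mid [0.57256153 0.03764007]
bell top? [0.49172059 0.2934391  0.055     ] cup [ 0.56363962 -0.28607352  0.064     ]
egg [0.5825862  0.03735437 0.03      ] 105
```

View pics/t1.png

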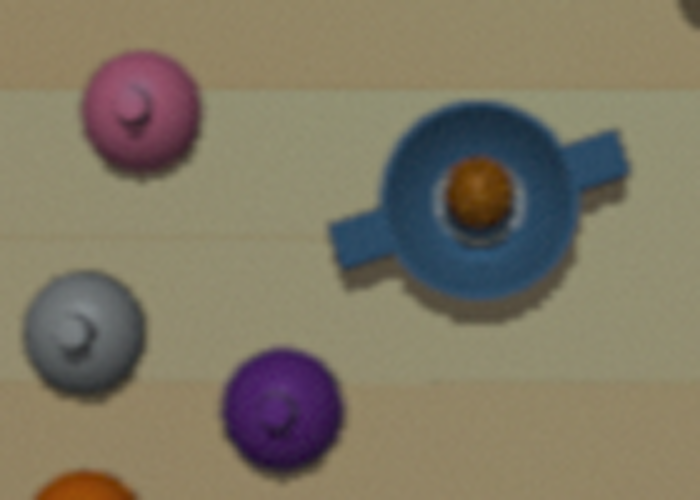

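View pics/s1.png

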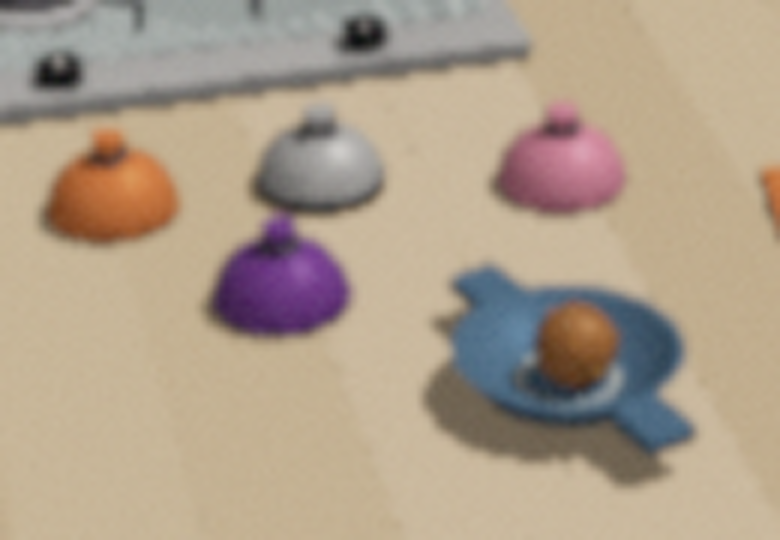

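```bash
cat >> h.py <<'E'
def dishmask(c,box):
    x0,y0,x1,y1=box
    hsv=cv2.cvtColor(c["pixels"],cv2.COLOR_RGB2HSV); m=cv2.inRange(hsv,(95,90,40),(125,255,255))
    mm=np.zeros_like(m);mm[y0:y1,x0:x1]=m[y0:y1,x0:x1]
    n,l,st,ce=cv2.connectedComponentsWithStats(mm); k=1+st[1:,4].argmax(); mm=((l==k)*255).astype(np.uint8)
    cs,_=cv2.findContours(mm,cv2.RETR_EXTERNAL,cv2.CHAIN_APPROX_NONE); return cv2.drawContours(np.zeros_like(mm),cs,-1,255,-1)
def dishmodel(c,p,K=8):
    # p = x,y,z(underside),rotvec(3)
    Rm=R.from_rotvec(p[3:6]).as_matrix(); x,y,z=p[:3]
    im=np.zeros((400*K,640*K),np.uint8)
    def poly(Q):
        Q=np.asarray(Q)@Rm.T+np.array([x,y,z]); q=np.array([proj(c,a) for a in Q])
        h=cv2.convexHull(((q+.5)*K-.5).astype(np.float32)).round().astype(np.int32); cv2.fillConvexPoly(im,h,255)
    t=np.linspace(0,2*np.pi,60)
    poly([[.067*np.cos(a),.067*np.sin(a),.030] for a in t]+[[.036*np.cos(a),.036*np.sin(a),.0] for a in t])
    for s in(1,-1): poly([[s*X,Y,Z] for X in(.05,.103) for Y in(-.017,.017) for Z in(.018,.03)])
    return cv2.resize(im,(640,400),interpolation=cv2.INTER_AREA).astype(float)/255
def fit(views,p0,free,scale):
    from scipy.optimize import minimize
    ms=[(c,cv2.GaussianBlur(dishmask(c,b).astype(float)/255,(0,0),1)) for c,b in views]
    def f(q):
        p=np.array(p0,float);p[free]+=np.array(q)*scale
        return sum(((cv2.GaussianBlur(dishmodel(c,p),(0,0),1)-m)**2).sum() for c,m in ms)
    res=minimize(f,np.zeros(len(free)),method="Nelder-Mead",options=dict(initial_simplex=np.vstack([np.zeros(len(free)),np.eye(len(free))]),xatol=.02,fatol=.01,maxiter=250))
    p=np.array(p0,float);p[free]+=res.x*scale
    return p,res.fun
E
python3 - <<'E'
from h import *
t=r.capture("top");s=r.capture("side")
B=[(t,(275,170,360,240)),(s,(295,185,355,235))]
for vs in ([B[0]],[B[1]],B):
    p,e=fit(vs,[.573,.037,0,0,0,np.radians(108.6)],[0,1,5],np.array([.004,.004,.05]))
    print(p[:2],np.degrees(p[5]),e)
print("bell",at_z(t,234.5,231.3,.055),at_z(s,282.9,168.7,.055),"dome base",at_z(t,236.6,231.5,.01))
print("purple",at_z(t,276,247.5,.055),"mid edge",at_z(t,329.5,94,0))
ob=r.observe();print(R.from_rotvec(ob["tool_rot"]).as_matrix().round(3))
E
```

```text
[0.57305784 0.03733137] 108.59377570289494 31.844888688999717
[0.54931134 0.11265977] 75.87269352907985 487.42401035308205
[0.57258703 0.03811843] 107.81395146296283 614.0995537359032
bell [0.48420036 0.30154356 0.055     ] [0.4843514  0.30291711 0.055     ] dome base [0.48362665 0.30282218 0.01      ]
purple [0.43173923 0.16520299 0.055     ] mid edge [ 0.95729334 -0.01056643  0.        ]
[[-0.92   0.392 -0.   ]
 [ 0.392  0.92  -0.001]
 [ 0.    -0.001 -1.   ]]
```

```bash
python3 -m handwheel '[[0,0,0,-2,-0.65,0,1],[0,0,0,-4.2,-1.35,0.5,1],[0,0,0,-4.2,-1.35,1.5,1],[0,0,0,-4.2,-1.35,2,1],[0,0,0,-4.2,-1.35,2,1],[0,0,0,-4.2,-1.35,2,1],[0,0,0,-4.2,-1.35,2,1],[0,0,0,-3.5,-1.2,2,1],[0,0,0,-2,-0.7,2,1],[0,0,0,0,0,0,1]]'
python3 - <<'E'
from h import *
ob=r.observe(); M=R.from_rotvec(ob["tool_rot"]).as_matrix()
print(M.T@(np.array([.4843,.3022,.055])-ob["position"])*100,ob["opening"],ob["joints"])
E
```

```text
time_s: 1.3
position: [0.4851, 0.3, 0.0885]
tool_rot: [-0.633, -3.074, 0.006]
wrist_force: [-0.4, -0.1, -0.6]
opening: 0.0
[0.14781266 0.18509594 3.35135888] 1.2466217718766513e-05 [ 4.32458992e-01  3.85680244e-01  1.72185805e+00 -9.62295796e-04
  1.03884776e+00 -7.31343198e-01]
```

```bash
python3 -m handwheel '[[0,0,0,0.15,0.2,1,1],[0,0,0,0,0,1,1],[0,0,0,0,0,0.7,1],[0,0,0,0,0,0.3,1],[0,0,0,0,0,0,1]]'
python3 - <<'E'
from h import *
t=r.capture("top");s=r.capture("side")
a=s["pixels"][130:220,240:330,::-1];b=t["pixels"][190:280,190:280,::-1]
cv2.imwrite("pics/b1.png",cv2.resize(np.hstack([a,b]),None,fx=4.4,fy=4.4,interpolation=cv2.INTER_CUBIC))
print(r.observe()["position"])
E
```

```text
time_s: 1.8
position: [0.4832, 0.3058, 0.061]
tool_rot: [-0.627, -3.078, 0.0]
wrist_force: [0.1, -0.8, 0.4]
opening: -0.0
[0.48385797 0.30573896 0.061611  ]
```

View pics/b1.png

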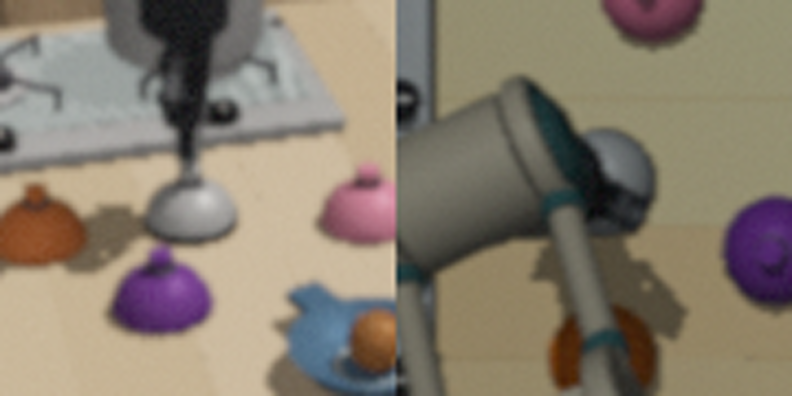

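```bash
python3 -m handwheel '[[0,0,0,-0.1,-0.3,0,1],[0,0,0,0,0,0.4,1],[0,0,0,0,0,0.3,1],[0,0,0,0,0,0.2,1],[0,0,0,0,0,0.2,1],[0,0,0,0,0,0,1]]'
```

```text
time_s: 2.5
position: [0.4838, 0.302, 0.0504]
tool_rot: [0.628, 3.078, -0.0]
wrist_force: [-1.1, -0.9, 3.7]
opening: 0.0003
```

```bash
python3 -m handwheel '[[0,0,0,0,0,0.1,1],[0,0,0,0,0,0.1,1],[0,0,0,0,0,0.1,1],[0,0,0,0,0,0,1],[0,0,0,0,0,0,1]]'
```

```text
time_s: 3.0
position: [0.4838, 0.3021, 0.0489]
tool_rot: [0.628, 3.077, 0.001]
wrist_force: [-2.3, -2.1, 12.4]
opening: -0.0
```

```bash
python3 -m handwheel '[[0,0,0,0,0,-0.5,1],[0,0,0,0,0,-1.5,1],[0,0,0,0,0,-3,1],[0,0,8,0,0,-4,0.5],[0,0,8,0,0,-2,0],[0,0,8,0,0,0,0],[0,0,8,0,0,0,0],[0,0,8,0,0,0,0],[0,0,8.3,0,0,0,0],[0,0,0,0,0,0,0]]'
python3 - <<'E'
from h import *
t=r.capture("top");s=r.capture("side")
crop(s,"b2.png",230,130,350,220,6)
B=(t,(275,170,360,240))
p,e=fit([B],[.573,.037,0,0,0,np.radians(108.6)],[0,1,5],np.array([.004,.004,.05]));print(p,np.degrees(p[5]),e)
d=np.array([np.cos(p[5]),np.sin(p[5])])
ob=r.observe(); M=R.from_rotvec(ob["tool_rot"]).as_matrix();print(M.round(3), ob["opening"],ob["wrist_force"])
g=np.r_[p[:2]+.083*d,.11]
print(g,M.T@(g-ob["position"])*100, "yaw",np.degrees(np.arctan2(M[1,0],M[0,0])))
E
```

```text
time_s: 4.0
position: [0.4834, 0.3022, 0.1567]
tool_rot: [-1.832, -2.551, 0.001]
wrist_force: [-0.1, 0.1, 0.9]
opening: 0.0856
[0.57308157 0.03713157 0.         0.         0.         1.89968431] 108.84389352846604 32.20378458698866
[[-0.322  0.947 -0.001]
 [ 0.947  0.322  0.   ]
 [ 0.    -0.001 -1.   ]] 0.08563501145915302 [-0.55002354  0.08405481  0.30411597]
[0.54627333 0.11568294 0.11      ] [-19.68098381  -0.05799689   4.68103792] yaw 108.79392824953938
```

View pics/b2.png

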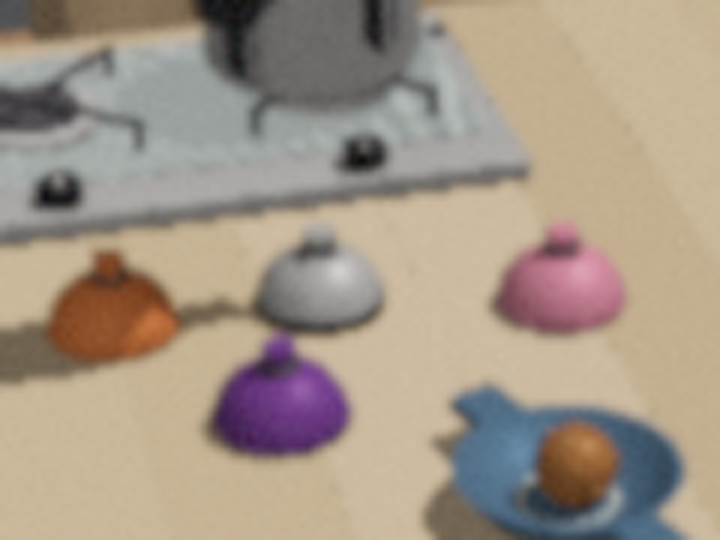

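The bell's button is up again (crop 320,235) and nothing else has moved. Next I go over the left ear, with the tool yaw already along the dish's ear line.

```bash
python3 -m handwheel '[[0,0,0,-1.5,0,0,0],[0,0,0,-3,0,0,0],[0,0,0,-4,0,0.5,0],[0,0,0,-4,0,1,0],[0,0,0,-3.5,0,1.2,0],[0,0,0,-2.5,0,1,0],[0,0,0,-1.2,0,0.6,0],[0,0,0,0,0,0.4,0],[0,0,0,0,0,0,0],[0,0,0,0,0,0,0]]'
python3 - <<'E'
from h import *
t=r.capture("top");s=r.capture("side")
cv2.imwrite("pics/c1.png",cv2.resize(np.hstack([s["pixels"][110:250,260:380,::-1],t["pixels"][140:280,250:370,::-1]]),None,fx=3.3,fy=3.3,interpolation=cv2.INTER_CUBIC))
ob=r.observe(); M=R.from_rotvec(ob["tool_rot"]).as_matrix()
print(M.T@(np.array([.5463,.1157,.004])-ob["position"])*100)
E
```

```text
time_s: 5.1
position: [0.5463, 0.1165, 0.1106]
tool_rot: [-1.831, -2.553, -0.001]
wrist_force: [0.3, 0.6, 0.5]
opening: 0.0851
[-0.08287924 -0.05766088 10.67825016]
```

View pics/c1.png

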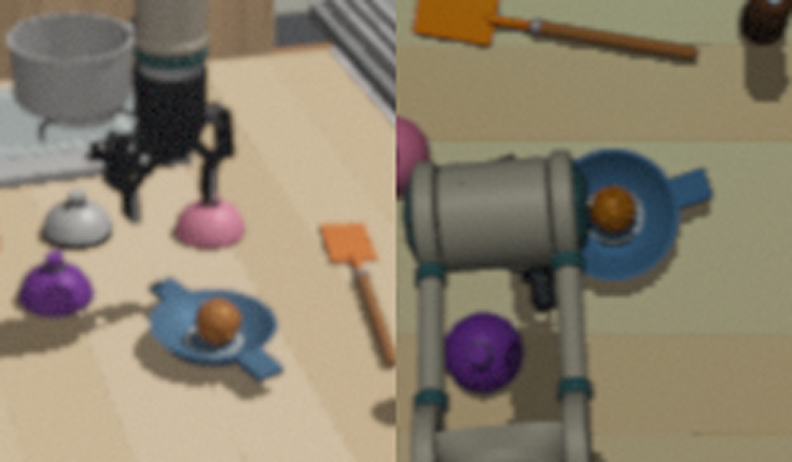

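```bash
python3 -m handwheel '[[0,0,0,-0.1,-0.05,1,0],[0,0,0,0,0,2,0],[0,0,0,0,0,2,0],[0,0,0,0,0,2,0],[0,0,0,0,0,1.5,0],[0,0,0,0,0,0.8,0],[0,0,0,0,0,0.5,0],[0,0,0,0,0,0,0],[0,0,0,0,0,0,0]]'
python3 - <<'E'
from h import *
t=r.capture("top");s=r.capture("side")
cv2.imwrite("pics/c2.png",cv2.resize(np.hstack([s["pixels"][140:250,260:380,::-1],t["pixels"][160:270,250:370,::-1]]),None,fx=3.3,fy=3.3,interpolation=cv2.INTER_CUBIC))
ob=r.observe(); M=R.from_rotvec(ob["tool_rot"]).as_matrix()
print(M.T@(np.array([.5463,.1157,.004])-ob["position"])*100)
E
```

```text
time_s: 6.1
position: [0.5469, 0.1145, 0.0128]
tool_rot: [1.832, 2.551, 0.001]
wrist_force: [0.1, -0.6, 0.5]
opening: 0.0851
[ 0.14451925 -0.03366374  0.90518504]
```

View pics/c2.png

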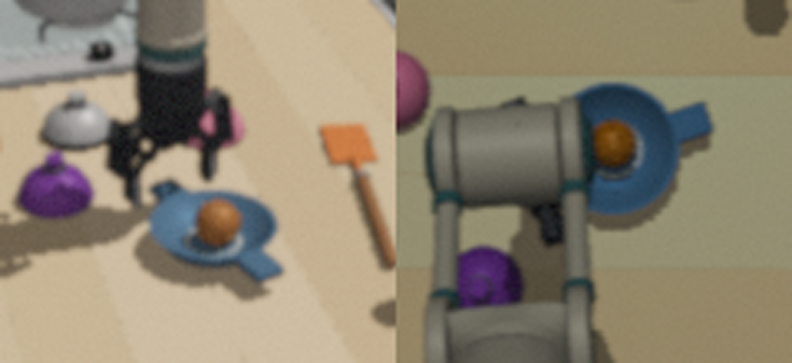

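```bash
python3 -m handwheel '[[0,0,0,0.1,0,0.4,0],[0,0,0,0,0,0.4,0.1],[0,0,0,0,0,0,0.2],[0,0,0,0,0,0,0.3],[0,0,0,0,0,0,0.4],[0,0,0,0,0,0,0.45],[0,0,0,0,0,0,0.5],[0,0,0,0,0,0,0.55],[0,0,0,0,0,0,0.6],[0,0,0,0,0,0,0.65]]'
```

```text
time_s: 7.2
position: [0.5464, 0.1154, 0.0046]
tool_rot: [1.832, 2.551, 0.001]
wrist_force: [-0.4, 0.6, 2.5]
opening: 0.0327
```

```bash
python3 -m handwheel '[[0,0,0,0,0,0,0.8],[0,0,0,0,0,0,1],[0,0,0,0,0,0,1],[0,0,0,0,0,0,1],[0,0,0,0,0,0,1]]'
python3 - <<'E'
from h import *
t=r.capture("top");s=r.capture("side")
cv2.imwrite("pics/c3.png",cv2.resize(np.hstack([s["pixels"][140:250,260:380,::-1],t["pixels"][160:270,250:370,::-1]]),None,fx=3.3,fy=3.3,interpolation=cv2.INTER_CUBIC))
print(r.observe()["opening"],r.observe()["wrist_force"])
E
```

```text
time_s: 7.7
position: [0.5465, 0.1154, 0.0045]
tool_rot: [1.833, 2.551, 0.001]
wrist_force: [0.4, 0.9, 3.1]
opening: 0.0329
0.033030375436449586 [-0.53313738  0.10800533  3.35512769]
```

View pics/c3.png

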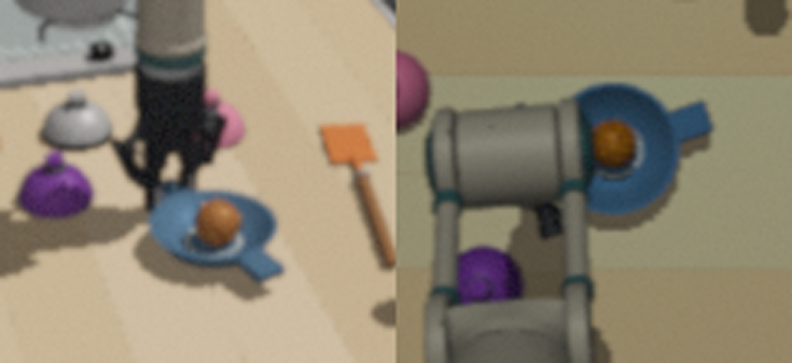

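```bash
python3 -m handwheel '[[0,0,0,0,0,-0.05,1],[0,0,0,0,0,-0.1,1],[0,0,0,0,0,-0.2,1],[0,0,0,0,0,-0.2,1],[0,0,0,0,0,-0.2,1],[0,0,0,0,0,-0.2,1],[0,0,0,0,0,-0.1,1],[0,0,0,0,0,-0.05,1]]'
python3 - <<'E'
from h import *
t=r.capture("top");s=r.capture("side")
cv2.imwrite("pics/c4.png",cv2.resize(np.hstack([s["pixels"][140:250,260:380,::-1],t["pixels"][160:270,250:370,::-1]]),None,fx=3.3,fy=3.3,interpolation=cv2.INTER_CUBIC))
o=r.observe();print(o["opening"],o["wrist_force"],o["moment"])
E
```

```text
time_s: 8.6
position: [0.5461, 0.1153, 0.0154]
tool_rot: [1.833, 2.552, 0.0]
wrist_force: [-0.0, -0.4, -3.3]
opening: 0.0326
0.03311739817083403 [ 0.05452581  0.03516194 -3.31043017] [0.23574105 0.09742851 0.03650597]
```

View pics/c4.png

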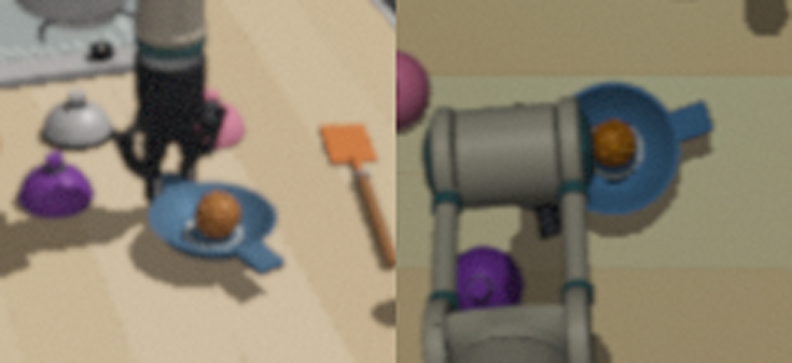

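```bash
python3 -m handwheel '[[0,0,0,0,0,-0.2,1],[0,0,0,0,0,-0.5,1],[0,0,0,0,0,-0.8,1],[0,0,0,0,0,-1,1],[0,0,0,0,0,-1,1],[0,0,0,0,0,-1,1],[0,0,0,0,0,-0.8,1],[0,0,0,0,0,-0.5,1],[0,0,0,0,0,-0.2,1],[0,0,0,0,0,0,1]]'
python3 - <<'E'
from h import *
t=r.capture("top");s=r.capture("side")
cv2.imwrite("pics/c5.png",cv2.resize(np.hstack([s["pixels"][140:250,260:380,::-1],t["pixels"][160:270,250:370,::-1]]),None,fx=3.3,fy=3.3,interpolation=cv2.INTER_CUBIC))
crop(s,"c5s.png",285,160,345,220,10);crop(t,"c5t.png",290,175,350,235,10)
m=dishmask(s,(275,150,355,240));print(m.sum()/255)
o=r.observe();print(o["opening"],o["wrist_force"],o["moment"])
E
```

```text
time_s: 9.7
position: [0.5461, 0.1153, 0.0755]
tool_rot: [1.833, 2.551, 0.0]
wrist_force: [-0.3, 0.6, -2.4]
opening: 0.0333
181.0
0.03293244213305733 [-0.53475973 -0.92676317 -3.89156979] [0.30360192 0.08070423 0.00417897]
```

View pics/c5s.png

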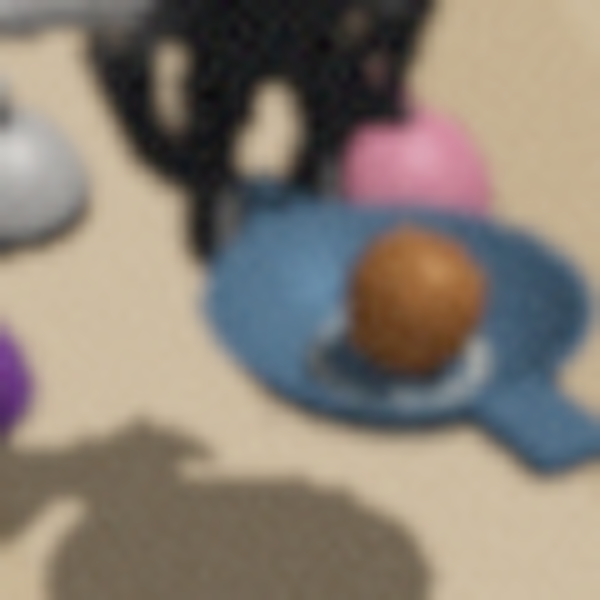

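View pics/c5t.png

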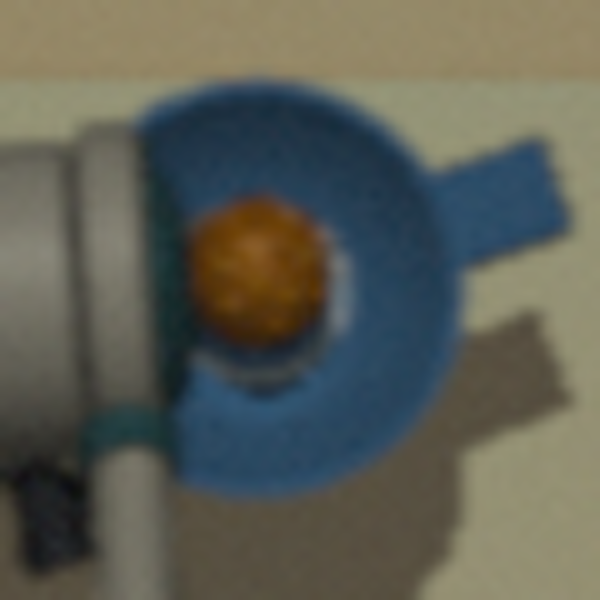

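```bash
cat >> h.py <<'E'
def bluem(c):
    hsv=cv2.cvtColor(c["pixels"],cv2.COLOR_RGB2HSV); m=cv2.inRange(hsv,(95,75,40),(125,255,255)) 
    return m
def fit6(t,s,p0,free=(0,1,2,3,4,5),xlim=.02,dbg=None):
    """p: x,y,z, yaw deg, pitch deg (+ = free(-x) ear up... about dish y), roll deg; x axis toward held ear"""
    from scipy.optimize import minimize
    def topose(p): return np.r_[p[:3],R.from_euler("ZYX",[p[3],p[4],p[5]],degrees=True).as_rotvec()]
    data=[]
    for c in(t,s):
        v0,u0=np.mgrid[0:400,0:640]; M=c["world_from_camera"]
        d=np.stack([(u0-c["cx"])/c["fx"],(v0-c["cy"])/c["fy"],np.ones_like(u0,float)],-1)@M[:3,:3].T
        P=M[:3,3]+d*((p0[2]+.03-M[2,3])/d[...,2])[...,None]
        a=np.radians(p0[3]); q=P[...,:2]-np.array(p0[:2]); X=q@[np.cos(a),np.sin(a)];Y=q@[-np.sin(a),np.cos(a)]
        W=((X<xlim)&(X>-.14)&(abs(Y)<.1)).astype(float)
        m=((bluem(c)>0)&(W>0)).astype(np.uint8)*255
        m=cv2.morphologyEx(m,cv2.MORPH_OPEN,np.ones((2,2),np.uint8))
        # fill interior with the egg: skip pixels well inside rim
        W[(np.hypot(X,Y)<.045)]=0
        data.append((c,cv2.GaussianBlur(m.astype(float)/255,(0,0),.8),W))
        if dbg: cv2.imwrite(f"pics/{dbg}{len(data)}.png",np.where(W>0,m,60)[100:300,220:420])
    sc=np.array([.003,.003,.003,2,2,2])
    free=list(free)
    def f(q):
        p=np.array(p0,float);p[free]+=np.array(q)*sc[free]
        return sum((W*(cv2.GaussianBlur(dishmodel(c,topose(p)),(0,0),.8)-m)**2).sum() for c,m,W in data)
    n=len(free)
    res=minimize(f,np.zeros(n),method="Nelder-Mead",options=dict(initial_simplex=np.vstack([np.zeros(n),np.eye(n)])-.2,xatol=.02,fatol=.01,maxiter=350))
    p=np.array(p0,float);p[free]+=res.x*sc[free]; return p,res.fun
E
cat > look.py <<'E'
import sys
from h import *
def look(name,p0):
    t=r.capture("top");s=r.capture("side");o=r.observe()
    np.set_printoptions(precision=4,suppress=True)
    for fr in((0,1,2,3,4,5),(0,1,3,4,5)):
        p,e=fit6(t,s,p0,fr,dbg=name+"m");print(fr,p,"err",round(e,1))
    from math import cos,sin
    # egg centre: triangulate
    L=[]
    for c in(t,s):
        hsv=cv2.cvtColor(c["pixels"],cv2.COLOR_RGB2HSV);m=cv2.inRange(hsv,(5,100,50),(20,255,255))
        u,v=proj(c,[p[0],p[1],p[2]+.03]);u=int(u);v=int(v);mm=np.zeros_like(m);mm[v-14:v+14,u-14:u+14]=m[v-14:v+14,u-14:u+14]
        n,l,st,ce=cv2.connectedComponentsWithStats(mm);k=1+st[1:,4].argmax();L.append(ray(c,*ce[k]))
    A=[];b=[]
    for o1,d in L:
        d=d/np.linalg.norm(d);Q=np.eye(3)-np.outer(d,d);A.append(Q);b.append(Q@o1)
    egg=np.linalg.lstsq(np.vstack(A),np.hstack(b),rcond=None)[0]
    Rm=R.from_euler("ZYX",p[3:6],degrees=True).as_matrix()
    print("egg in dish mm",(Rm.T@(egg-p[:3])-[0,0,.03])*1000)
    M=R.from_rotvec(o["tool_rot"]).as_matrix()
    print("tcp",o["position"],"yaw",np.degrees(np.arctan2(M[1,0],M[0,0])),"tilt z",M[:2,2],"F",o["wrist_force"],"Mo",o["moment"],"op",o["opening"],"t",o["time_s"])
    a=[]
    for c in(s,t):
        u,v=proj(c,p[:3]);u=int(u);v=int(v);a.append(c["pixels"][v-50:v+50,u-60:u+60,::-1])
    cv2.imwrite(f"pics/{name}.png",cv2.resize(np.hstack(a),None,fx=3.3,fy=3.3,interpolation=cv2.INTER_CUBIC))
look(sys.argv[1],[float(x) for x in sys.argv[2:]])
E
python3 look.py d1 .573 .037 .071 108.7 0 0
```

```text
(0, 1, 2, 3, 4, 5) [  0.5635   0.0348   0.0774 109.7363   1.5201  10.6314] err 96.3
(0, 1, 3, 4, 5) [  0.5656   0.0352   0.071  108.4963   3.4566   8.6747] err 118.5
egg in dish mm [-4.1112 -7.2952  3.0806]
tcp [0.5457 0.1153 0.0748] yaw 108.62266402098257 tilt z [-0.0011 -0.    ] F [ 0.3594  0.2877 -2.7912] Mo [0.2554 0.0713 0.0546] op 0.032833186233139675 t 9.9
```

Run:
```python
import cv2,numpy as np
a=cv2.imread("pics/d1m1.png");b=cv2.imread("pics/d1m2.png")
cv2.imwrite("pics/d1m.png",cv2.resize(np.hstack([a[40:160,40:160],b[40:160,40:160]]),None,fx=3.3,fy=3.3,interpolation=cv2.INTER_NEAREST))
```

```text
(no output)
```

View pics/d1m.png

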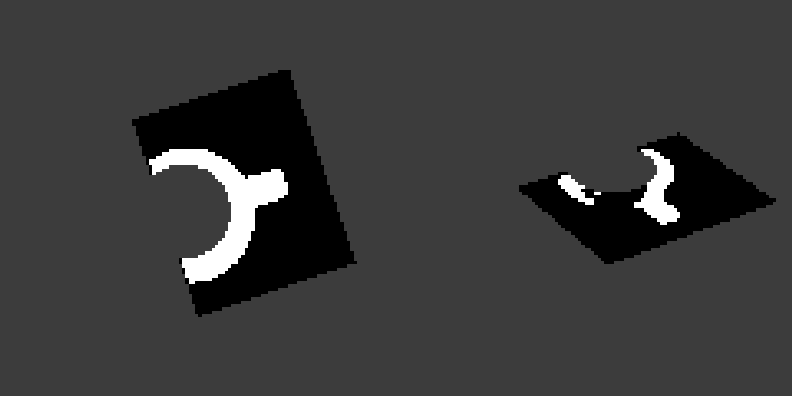

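```bash
cat >> h.py <<'E'
def bluem(c):
    p=c["pixels"].astype(int); return ((p[...,2]-p[...,0]>12)*255).astype(np.uint8)
E
python3 look.py d2 .573 .037 .071 108.7 0 0;  python3 - <<'E'
import cv2,numpy as np
a=cv2.imread("pics/d2m1.png");b=cv2.imread("pics/d2m2.png")
cv2.imwrite("pics/d2m.png",cv2.resize(np.hstack([a[40:160,40:160],b[40:160,40:160]]),None,fx=3.3,fy=3.3,interpolation=cv2.INTER_NEAREST))
E
```

```text
(0, 1, 2, 3, 4, 5) [  0.5656   0.0341   0.0757 109.9522   0.014    7.0419] err 37.1
(0, 1, 3, 4, 5) [  0.5679   0.0335   0.071  108.9022   3.3204   5.5056] err 44.5
egg in dish mm [-1.6371 -7.4616  2.5725]
tcp [0.5458 0.1153 0.0749] yaw 108.62004501623174 tilt z [-0.0008  0.    ] F [ 0.1706  0.1818 -1.9614] Mo [0.2228 0.0338 0.0205] op 0.032864352286430636 t 10.0
```

View pics/d2m.png

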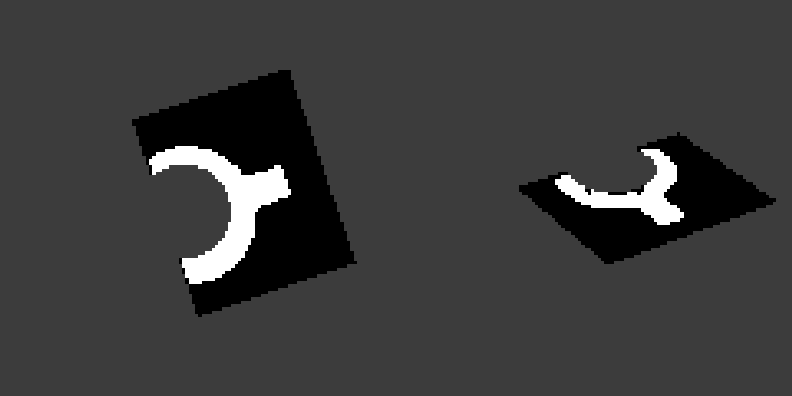

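Run:
```python
from h import *
np.set_printoptions(precision=4,suppress=True)
t=r.capture("top");s=r.capture("side")
t0=dict(t);s0=dict(s)
t0["pixels"]=cv2.imread("pics/top0.png")[:,:,::-1];s0["pixels"]=cv2.imread("pics/side0.png")[:,:,::-1]
p0=[.573,.037,0,108.7,0,0]
for xl in (.02,.14):
  for fr in((0,1,2,3,4,5),(0,1,3,4,5),(0,1,3)):
    print(xl,fr,*fit6(t0,s0,p0,fr,xl))
print(at_z(t,0,0,0)[:1])
for n,c in(("t",t0),("s",s0)):
    for k in range(1): pass
```

```text
0.02 (0, 1, 2, 3, 4, 5) [  0.568    0.0332   0.0039 109.1113   2.1392   4.6888] 29.67172559915385
0.02 (0, 1, 3, 4, 5) [  0.5698   0.0334   0.     108.0542   3.9805   3.6715] 36.35283347226608
0.02 (0, 1, 3) [  0.5702   0.0368   0.     109.3516   0.       0.    ] 53.26582069118009
0.14 (0, 1, 2, 3, 4, 5) [  0.5709   0.032    0.0032 107.6897   3.7762   1.2333] 83.0589049274293
0.14 (0, 1, 3, 4, 5) [  0.5715   0.0331   0.     107.8713   3.1772   0.3641] 94.10471187895524
0.14 (0, 1, 3) [  0.5713   0.0345   0.     108.5168   0.       0.    ] 110.9177991014209
[1.3012]
```

```bash
cat >> h.py <<'E'
def fitgrip(t,s,base,dT,dyaw,piv,xlim=.02,free=(0,1,2),edge=False):
    """dish pose at grasp `base`(x,y,yaw deg, z=0); piv = TCP xy at grasp; now: TCP moved dT (3), yawed dyaw deg. returns pitch,roll,extra yaw about the held ear"""
    from scipy.optimize import minimize
    a0=np.radians(base[2]); off=np.array([base[0]-piv[0],base[1]-piv[1],-.024])
    E0=R.from_euler("Z",base[2],degrees=True)
    offl=E0.inv().apply(off)
    yaw=base[2]+dyaw; ear=np.array([piv[0],piv[1],.024])+dT
    def pose(q):
        Rn=R.from_euler("ZYX",[yaw+q[2],q[0],q[1]],degrees=True); return np.r_[ear+Rn.apply(offl),Rn.as_rotvec()]
    p0=pose([0,0,0]); data=[]
    for c in(t,s):
        v0,u0=np.mgrid[0:400,0:640]; M=c["world_from_camera"]
        d=np.stack([(u0-c["cx"])/c["fx"],(v0-c["cy"])/c["fy"],np.ones_like(u0,float)],-1)@M[:3,:3].T
        P=M[:3,3]+d*((p0[2]+.03-M[2,3])/d[...,2])[...,None]
        a=np.radians(yaw); q=P[...,:2]-p0[:2]; X=q@[np.cos(a),np.sin(a)];Y=q@[-np.sin(a),np.cos(a)]
        W=((X<xlim)&(X>-.14)&(abs(Y)<.1)).astype(float); W[np.hypot(X,Y)<.045]=0
        m=(bluem(c)>0).astype(np.uint8)*255; m=cv2.morphologyEx(m,cv2.MORPH_OPEN,np.ones((2,2),np.uint8))
        data.append((c,cv2.GaussianBlur(m.astype(float)/255,(0,0),.8),W))
    def f(x):
        q=np.zeros(3);q[list(free)]=np.array(x)*2
        return sum((W*(cv2.GaussianBlur(dishmodel(c,pose(q)),(0,0),.8)-m)**2).sum() for c,m,W in data)
    n=len(free);res=minimize(f,np.zeros(n),method="Nelder-Mead",options=dict(initial_simplex=np.vstack([np.zeros(n),np.eye(n)])-.3,xatol=.02,fatol=.01,maxiter=200))
    return (res.x*2).round(2),round(res.fun,1),p0[:3].round(4)
E
python3 - <<'E'
from h import *
t=r.capture("top");s=r.capture("side")
t0=dict(t);s0=dict(s)
t0["pixels"]=cv2.imread("pics/top0.png")[:,:,::-1];s0["pixels"]=cv2.imread("pics/side0.png")[:,:,::-1]
base=[.573,.0372,108.7];piv=[.5464,.1154]
for fr in((0,1,2),(0,1),(0,)):
    print(fr,fitgrip(t0,s0,base,np.zeros(3),0,piv,free=fr),fitgrip(t,s,base,np.array([-.0006,-.0001,.0704]),0,piv,free=fr))
E
```

```text
(0, 1, 2) (array([ 2.11,  2.76, -1.53]), np.float64(22.6), array([0.573 , 0.0372, 0.    ])) (array([ 2.19,  4.26, -1.53]), np.float64(35.0), array([0.5724, 0.0371, 0.0704]))
(0, 1) (array([1.3 , 0.65]), np.float64(45.6), array([0.573 , 0.0372, 0.    ])) (array([1.13, 2.87]), np.float64(54.7), array([0.5724, 0.0371, 0.0704]))
(0,) (array([1.29]), np.float64(46.4), array([0.573 , 0.0372, 0.    ])) (array([1.34]), np.float64(59.3), array([0.5724, 0.0371, 0.0704]))
```

```bash
python3 -m handwheel '[[0,0,-0.5,0,-0.07,-0.1,1],[0,0,-1,0,-0.145,-0.2,1],[0,0,-2,0,-0.29,-0.3,1],[0,0,-3,0,-0.435,-0.4,1],[0,0,-3,0,-0.435,-0.4,1],[0,0,-3,0,-0.435,-0.4,1],[0,0,-3,0,-0.435,-0.3,1],[0,0,-3,0,-0.435,-0.2,1],[0,0,-3,0,-0.435,-0.1,1],[0,0,-3,0,-0.435,0,1]]' && python3 -m handwheel '[[0,0,-3,0,-0.435,0,1],[0,0,-3,0,-0.435,0,1],[0,0,-3,0,-0.435,0,1],[0,0,-3,0,-0.435,0,1],[0,0,-3,0,-0.435,0,1],[0,0,-3,0,-0.435,0,1],[0,0,-3,0,-0.435,0,1],[0,0,-2,0,-0.29,0,1],[0,0,-1,0,-0.145,0,1],[0,0,-0.5,0,-0.07,0,1]]'
python3 - <<'E'
from h import *
t=r.capture("top");s=r.capture("side");o=r.observe();M=R.from_rotvec(o["tool_rot"]).as_matrix()
print(o["position"],"yaw",np.degrees(np.arctan2(M[1,0],M[0,0])),o["opening"],M[:,2])
a=[]
for c in(s,t):
    u,v=proj(c,o["position"]-.083*M[:,0]);u=int(u);v=int(v);a.append(c["pixels"][v-50:v+50,u-60:u+60,::-1])
cv2.imwrite("pics/e1.png",cv2.resize(np.hstack(a),None,fx=3.3,fy=3.3,interpolation=cv2.INTER_CUBIC))
E
```

```text
time_s: 11.2
position: [0.5152, 0.0978, 0.0997]
tool_rot: [1.245, 2.884, 0.0]
wrist_force: [-0.2, -0.3, -3.4]
opening: 0.0329
time_s: 12.2
position: [0.4945, 0.0693, 0.0995]
tool_rot: [0.609, 3.082, -0.0]
wrist_force: [-0.5, 0.4, -3.5]
opening: 0.0326
[0.49464121 0.069433   0.09939273] yaw 157.61799253277383 0.033015271233179246 [ 8.77777332e-05  5.29926250e-05 -9.99999995e-01]
```

View pics/e1.png

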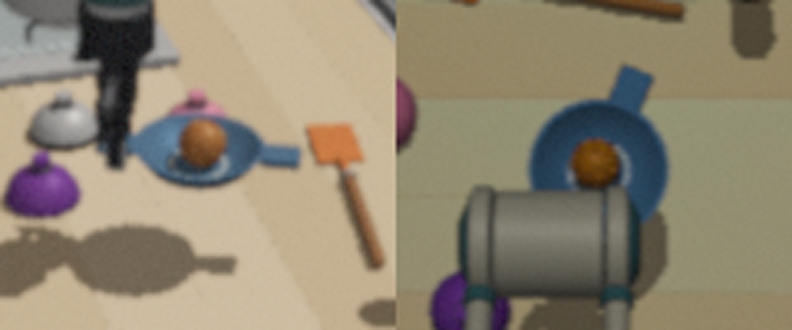

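```bash
python3 -m handwheel '[[0,0,-0.5,0,-0.07,0,1],[0,0,-1.5,0,-0.22,0,1],[0,0,-3,0,-0.435,0,1],[0,0,-3.5,0,-0.5,0,1],[0,0,-3.5,0,-0.5,0,1],[0,0,-3.5,0,-0.5,0,1],[0,0,-3,0,-0.435,0,1],[0,0,-2,0,-0.29,0,1],[0,0,-1.2,0,-0.17,0,1],[0,0,-0.6,0,-0.08,0,1]]' && python3 -m handwheel '[[0,0,0,-0.05,0,0,1],[0,0,0,-0.1,0.1,0,1],[0,0,0,-0.2,0.2,0,1],[0,0,0,-0.3,0.4,0,1],[0,0,0,-0.5,0.5,0,1],[0,0,0,-0.6,0.6,0,1],[0,0,0,-0.7,0.6,0,1],[0,0,0,-0.7,0.5,0,1],[0,0,0,-0.7,0.4,0,1],[0,0,0,-0.5,0.3,0,1]]' && python3 -m handwheel '[[0,0,0,-0.35,0.2,0,1],[0,0,0,-0.2,0.1,0,1],[0,0,0,-0.1,0,0,1],[0,0,0,0,0,0,1],[0,0,0,0,0,0,1]]'
python3 - <<'E'
from h import *
t=r.capture("top");s=r.capture("side");o=r.observe();M=R.from_rotvec(o["tool_rot"]).as_matrix()
yaw=np.degrees(np.arctan2(M[1,0],M[0,0]));print(o["position"],"yaw",yaw,o["opening"],M[:,2],o["time_s"])
a=[]
for n,c in(("s",s),("t",t)):
    cv2.imwrite(f"pics/f1{n}.png",c["pixels"][:,:,::-1])
    u,v=proj(c,o["position"]-.083*M[:,0]);u=int(u);v=int(v);a.append(c["pixels"][v-50:v+50,u-60:u+60,::-1])
cv2.imwrite("pics/e2.png",cv2.resize(np.hstack(a),None,fx=3.3,fy=3.3,interpolation=cv2.INTER_CUBIC))
base=[.573,.0372,108.7];piv=[.5464,.1154]
print(fitgrip(t,s,base,o["position"]-np.array([.5464,.1154,.0045]),yaw-108.7,piv))
E
```

```text
time_s: 13.3
position: [0.4877, 0.0384, 0.0993]
tool_rot: [-0.001, -3.142, -0.0]
wrist_force: [-0.0, 0.9, -2.8]
opening: 0.0331
time_s: 14.3
position: [0.5322, 0.0749, 0.0993]
tool_rot: [0.002, 3.141, 0.0]
wrist_force: [0.3, -0.5, -3.4]
opening: 0.0332
time_s: 14.8
position: [0.5375, 0.0772, 0.0993]
tool_rot: [-0.003, -3.141, 0.0]
wrist_force: [-0.6, -1.0, -3.2]
opening: 0.0331
[0.53747485 0.07720576 0.0993207 ] yaw 179.90778069082518 0.03290870244094052 [-2.35369843e-04  2.97729640e-05 -9.99999972e-01] 14.9
(array([-1.25,  7.29, -1.29]), np.float64(89.7), array([0.6201, 0.0772, 0.0948]))
```

View pics/e2.png

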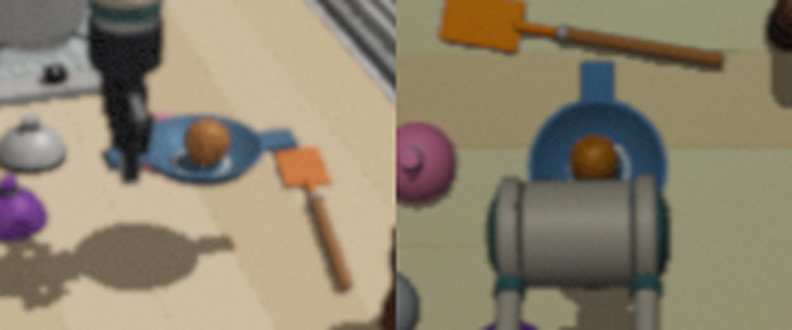

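View pics/f1s.png

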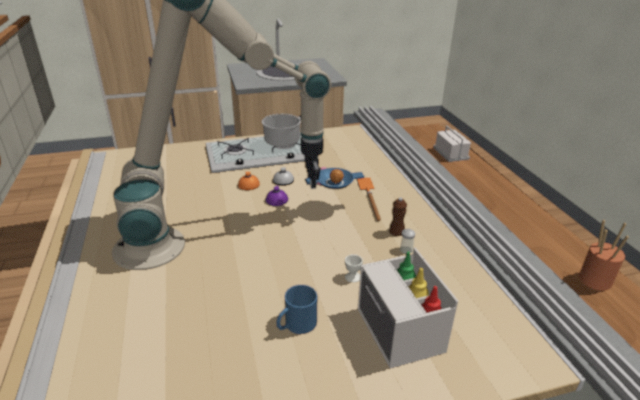

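```bash
python3 -m handwheel '[[0,0,0,0,-0.1,0,1],[0,0,0,0,-0.3,0,1],[0,0,0,0,-0.5,0,1],[0,0,0,-0.1,-0.7,0,1],[0,0,0,-0.1,-0.9,0,1],[0,0,0,-0.1,-1,0,1],[0,0,0,-0.1,-1,0,1],[0,0,0,-0.1,-1,0,1],[0,0,0,0,-0.9,0,1],[0,0,0,0,-0.7,0,1]]' && python3 -m handwheel '[[0,0,0,0,-0.5,0,1],[0,0,0,0,-0.3,0,1],[0,0,0,0,-0.2,0,1],[0,0,0,0,-0.1,0,1],[0,0,0,0,0,0,1],[0,0,0,0,0,0,1]]'
python3 - <<'E'
from h import *
t=r.capture("top");s=r.capture("side");o=r.observe();M=R.from_rotvec(o["tool_rot"]).as_matrix()
yaw=np.degrees(np.arctan2(M[1,0],M[0,0]));print(o["position"],"yaw",yaw,o["opening"],M[:,2],o["time_s"])
for n,c in(("s",s),("t",t)):
    cv2.imwrite(f"pics/f2{n}.png",c["pixels"][:,:,::-1])
    u,v=proj(c,o["position"]-.083*M[:,0]);u=int(u);v=int(v);crop(c,f"f2{n}c.png",u-45,v-30,u+35,v+30,9 if n=="s" else 9)
    print(n,u,v)
base=[.573,.0372,108.7];piv=[.5464,.1154]
for f in((0,1,2),(0,1),(0,)):print(fitgrip(t,s,base,o["position"]-np.array([.5464,.1154,.0045]),yaw-108.7,piv,free=f))
E
```

```text
time_s: 15.9
position: [0.5426, 0.0053, 0.0993]
tool_rot: [-0.003, -3.142, -0.0]
wrist_force: [0.4, 0.2, -2.9]
opening: 0.033
time_s: 16.5
position: [0.5426, -0.0044, 0.0993]
tool_rot: [-0.002, -3.142, -0.0]
wrist_force: [-0.3, -0.3, -2.8]
opening: 0.033
[ 0.5426274  -0.0043833   0.09929061] yaw 179.94060723720088 0.0328025556101577 [ 3.34830650e-05  1.85019215e-04 -9.99999982e-01] 16.6
s 343 195
t 328 186
(array([-1.12,  4.37, -1.32]), np.float64(100.7), array([ 0.6252, -0.0043,  0.0948]))
(array([-1.67,  5.52]), np.float64(117.9), array([ 0.6252, -0.0043,  0.0948]))
(array([-2.47]), np.float64(127.0), array([ 0.6252, -0.0043,  0.0948]))
```

View pics/f2sc.png

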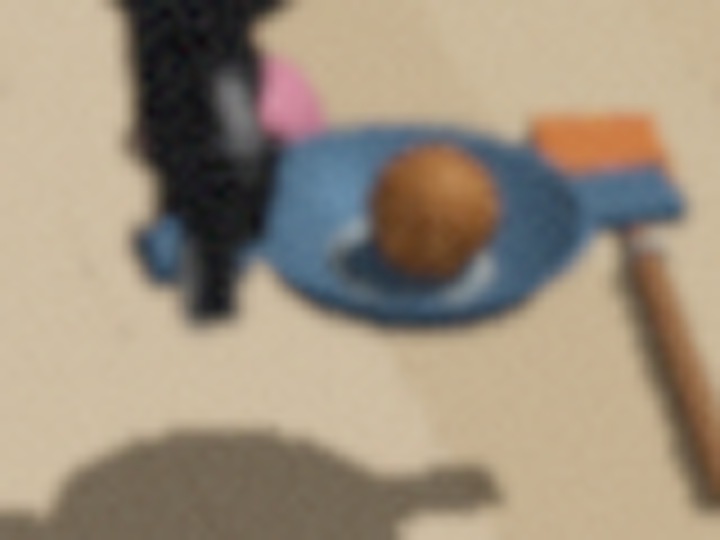

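View pics/f2tc.png

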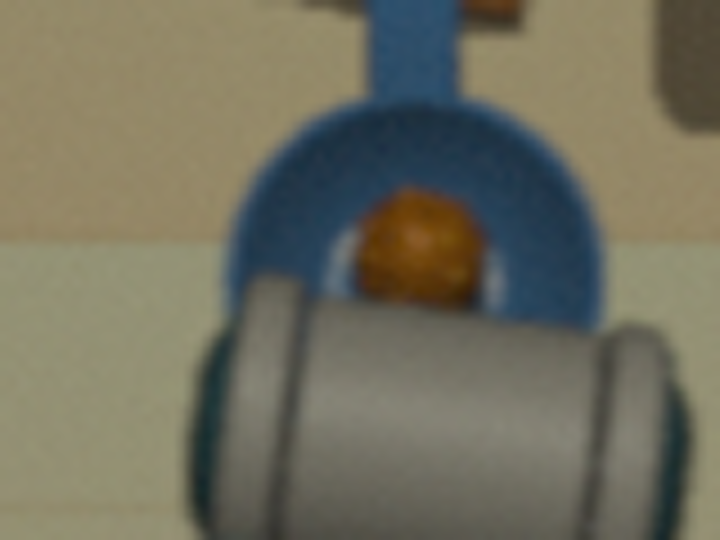

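Run:
```python
from h import *
t=r.capture("top");s=r.capture("side")
out=[]
def draw(c,pose,box,k,base=None):
    x0,y0,x1,y1=box
    im=cv2.resize((base if base is not None else c["pixels"])[y0:y1,x0:x1,::-1],None,fx=k,fy=k,interpolation=cv2.INTER_CUBIC)
    Rm=R.from_euler("ZYX",pose[3:],degrees=True).as_matrix()
    def pl(Q):
        q=np.array([proj(c,Rm@np.array(a)+pose[:3]) for a in Q]);q=((q-[x0,y0]+.5)*k-.5).round().astype(np.int32)
        cv2.polylines(im,[q],True,(0,255,255),1)
    a=np.linspace(0,2*np.pi,60)
    pl([[.067*np.cos(i),.067*np.sin(i),.03] for i in a]); 
    z=.0085; pl([[.0275*np.cos(i),.0275*np.sin(i),z] for i in a])
    for sg in(1,-1): pl([[sg*X,Y,.03] for X,Y in((.067,-.017),(.103,-.017),(.103,.017),(.067,.017))])
    return im
t0=cv2.imread("pics/top0.png")[:,:,::-1];s0=cv2.imread("pics/side0.png")[:,:,::-1]
p0=[.573,.0372,0,108.7,0,0];p1=[.6252,-.0044,.0948,179.94,0,0]
def pad(i): return cv2.resize(i,(400,300))
A=[draw(s,p0,(285,180,365,240),5,s0),draw(t,p0,(277,175,357,235),5,t0),draw(s,p1,(300,165,380,225),5),draw(t,p1,(290,145,370,205),5)]
cv2.imwrite("pics/g1.png",np.vstack([np.hstack(A[:2]),np.hstack(A[2:])]))
```

```text
(no output)
```

View pics/g1.png

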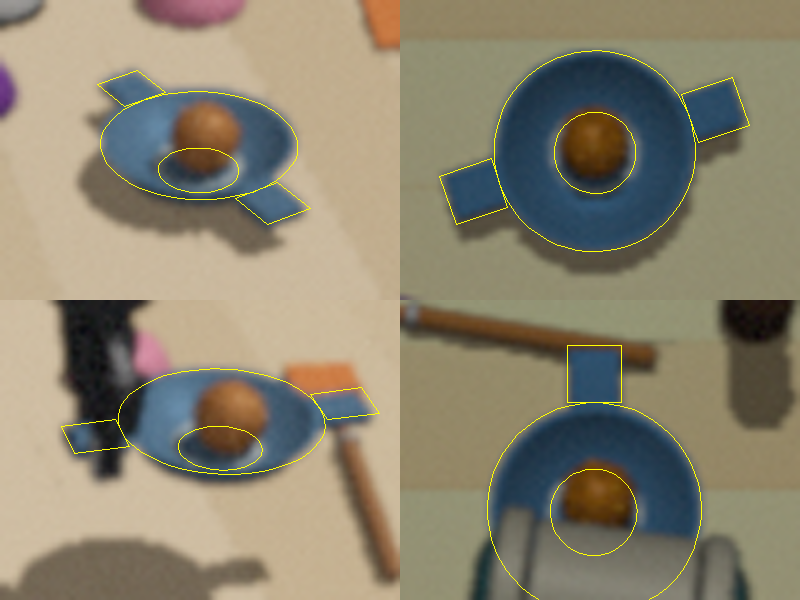

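Run:
```python
from h import *
np.set_printoptions(precision=4,suppress=True)
t=r.capture("top");s=r.capture("side")
t0=dict(t);s0=dict(s);t0["pixels"]=cv2.imread("pics/top0.png")[:,:,::-1];s0["pixels"]=cv2.imread("pics/side0.png")[:,:,::-1]
def eggfit(c,P,xlim=None):
    u,v=proj(c,P); p=c["pixels"].astype(int); m=((p[...,0]-p[...,2]>35)*255).astype(np.uint8)
    mm=np.zeros_like(m);u=int(u);v=int(v);mm[v-11:v+12,u-11:u+12]=m[v-11:v+12,u-11:u+12]
    n,l,st,ce=cv2.connectedComponentsWithStats(mm);k=1+st[1:,4].argmax()
    cs,_=cv2.findContours((l==k).astype(np.uint8),cv2.RETR_EXTERNAL,cv2.CHAIN_APPROX_NONE)
    c2,rad=cv2.minEnclosingCircle(cs[0]); return c2,rad,st[k],proj(c,P)
for nm,a,b,P in(("start",t0,s0,[.573,.0372,.03]),("now",t,s,[.6252,-.0044,.1248])):
    L=[]
    for c in(a,b):
        q=eggfit(c,P);print(nm,q);L.append(ray(c,*q[0]));print(" at plane",(at_z(c,*q[0],P[2])-P)*1000)
o=r.observe();print(o["time_s"],o["moment"],o["wrist_force"])
```

```text
start ((315.2765808105469, 202.9042510986328), 6.507110595703125, array([310, 197,  12,  13, 132], dtype=int32), (np.float64(315.42406650435976), np.float64(204.6928794353746)))
 at plane [5.9651 0.4978 0.    ]
start ((325.758056640625, 206.9193572998047), 6.530474662780762, array([320, 201,  13,  13, 132], dtype=int32), (np.float64(324.3630459834594), np.float64(208.2620049685832)))
 at plane [6.901  6.8967 0.    ]
now ((329.1363525390625, 183.81817626953125), 6.9123406410217285, array([323, 177,  14,  13, 141], dtype=int32), (np.float64(328.36433328966456), np.float64(186.2615470178449)))
 at plane [ 7.688  -2.4238  0.    ]
now ((345.6428527832031, 187.82142639160156), 6.955221176147461, array([340, 181,  13,  14, 146], dtype=int32), (np.float64(343.8298883328373), np.float64(188.44484383449358)))
 at plane [6.9494 2.3472 0.    ]
16.8 [-0.0366  0.2375  0.0642] [ 0.02   -0.0528 -2.9147]
```

Run:
```python
from h import *
from scipy.optimize import minimize
t=r.capture("top");s=r.capture("side")
t0=dict(t);s0=dict(s);t0["pixels"]=cv2.imread("pics/top0.png")[:,:,::-1];s0["pixels"]=cv2.imread("pics/side0.png")[:,:,::-1]
def off(c,p,lo,hi,sg):
    Rm=R.from_euler("ZYX",p[3:],degrees=True)
    B=(cv2.GaussianBlur(bluem(c).astype(np.float32)/255,(0,0),.6))
    pose=np.r_[p[:3],Rm.as_rotvec()]
    m=dishmodel(c,pose).astype(np.float32); m=cv2.GaussianBlur(m,(0,0),.6)
    v0,u0=np.mgrid[0:400,0:640]; M=c["world_from_camera"]
    d=np.stack([(u0-c["cx"])/c["fx"],(v0-c["cy"])/c["fy"],np.ones_like(u0,float)],-1)@M[:3,:3].T
    P=M[:3,3]+d*((p[2]+.03-M[2,3])/d[...,2])[...,None]; q=Rm.inv().apply((P-p[:3]).reshape(-1,3)).reshape(400,640,3)
    W=(sg*q[...,0]>lo)&(sg*q[...,0]<hi)&(abs(q[...,1])<.035)
    def f(x):
        A=np.float32([[1,0,x[0]],[0,1,x[1]]]);return (W*(cv2.warpAffine(m,A,(640,400))-B)**2).sum()
    r_=minimize(f,[0,0],method="Nelder-Mead",options=dict(initial_simplex=[[0,0],[.7,0],[0,.7]]));return r_.x.round(2),round(float(r_.fun),2)
p0=[.573,.0372,0,108.7,0,0];p1=[.6252,-.0044,.0948,179.94,0,0]
for n,a,b,p in(("start",t0,s0,p0),("now",t,s,p1)):
    print(n,"free top",off(a,p,.075,.125,-1),"free side",off(b,p,.075,.125,-1))
print("start other ear",off(t0,p0,.075,.125,1),off(s0,p0,.075,.125,1))
P=np.array([.625-0,0,.12]);print("px per mm z side",(np.array(proj(s,P+[.09,0,.001]))-proj(s,P+[.09,0,0])),"x",(np.array(proj(s,P+[.001,0,0]))-proj(s,P)),"y",(np.array(proj(s,P+[0,.001,0]))-proj(s,P)))
```

```text
start free top (array([-0.88, -0.12]), 2.51) free side (array([-1.62, -2.56]), 7.86)
now free top (array([0.09, 1.03]), 2.21) free side (array([-2.62,  0.71]), 6.38)
start other ear (array([ 0.59, -0.5 ]), 2.03) (array([1.47, 0.44]), 5.37)
px per mm z side [ 0.02042505 -0.26111308] x [ 0.29218531 -0.03828289] y [-0.0935124  -0.15231692]
```

```bash
python3 -m handwheel '[[0,0,0,0,0,0,1],[0,0,0,0,0,0,1],[0,0,0,0,0,0,1],[0,0,0,0,0,0,1],[0,0,0,0,0,0,1],[0,0,0,0,0,0,1],[0,0,0,0,0,0,1],[0,0,0,0,0,0,1],[0,0,0,0,0,0,1],[0,0,0,0,0,0,1]]' >/dev/null;python3 -m handwheel '[[0,0,0,0,0,0,1],[0,0,0,0,0,0,1],[0,0,0,0,0,0,1],[0,0,0,0,0,0,1],[0,0,0,0,0,0,1],[0,0,0,0,0,0,1],[0,0,0,0,0,0,1],[0,0,0,0,0,0,1],[0,0,0,0,0,0,1],[0,0,0,0,0,0,1]]'
python3 - <<'E'
from h import *
s=r.capture("side");t=r.capture("top")
g=lambda a:cv2.cvtColor(np.ascontiguousarray(a),cv2.COLOR_RGB2GRAY).astype(np.float32)
for n,c in(("s",s),("t",t)):
    old=cv2.imread(f"pics/f2{n}.png")[:,:,::-1]; b=(slice(165,200),slice(345,385)) if n=="s" else (slice(145,185),slice(305,355))
    A=np.eye(2,3,dtype=np.float32);print(n,cv2.findTransformECC(g(old[b]),g(c["pixels"][b]),A,cv2.MOTION_TRANSLATION)[1][:,2])
# chord: gripped-ear vs free-ear in side, predicted v-difference for pitch values
o=r.observe();print(o["position"],o["moment"])
E
```

```text
time_s: 18.9
position: [0.5427, -0.0047, 0.0993]
tool_rot: [0.002, 3.142, 0.0]
wrist_force: [-0.4, -0.0, -3.0]
opening: 0.0328
s [ 0.00676307 -0.0036321 ]
t [0.04673546 0.00727846]
[ 0.54263909 -0.00464077  0.09931044] [ 0.00356521  0.23692947 -0.0049476 ]
```

Run:
```python
from h import *
s=r.capture("side");x0,y0,x1,y1=298,165,378,225;k=9
base=cv2.resize(s["pixels"][y0:y1,x0:x1,::-1],None,fx=k,fy=k,interpolation=cv2.INTER_CUBIC)
for pit,col in((0,(0,255,255)),(-2,(0,0,255))):
    Rm=R.from_euler("ZYX",[179.94,pit,0],degrees=True).as_matrix(); ear=np.array([.5426,-.0044,.1188]); org=ear+Rm@np.array([-.083,0,-.024])
    for sg in(1,-1):
        for z in(.03,.018):
            q=np.array([proj(s,Rm@np.array([sg*X,Y,z])+org) for X,Y in((.067,-.017),(.103,-.017),(.103,.017),(.067,.017))]);q=((q-[x0,y0]+.5)*k-.5).round().astype(np.int32)
            cv2.polylines(base,[q],True,col,1)
cv2.imwrite("pics/g2.png",base)
```

```text
(no output)
```

View pics/g2.png

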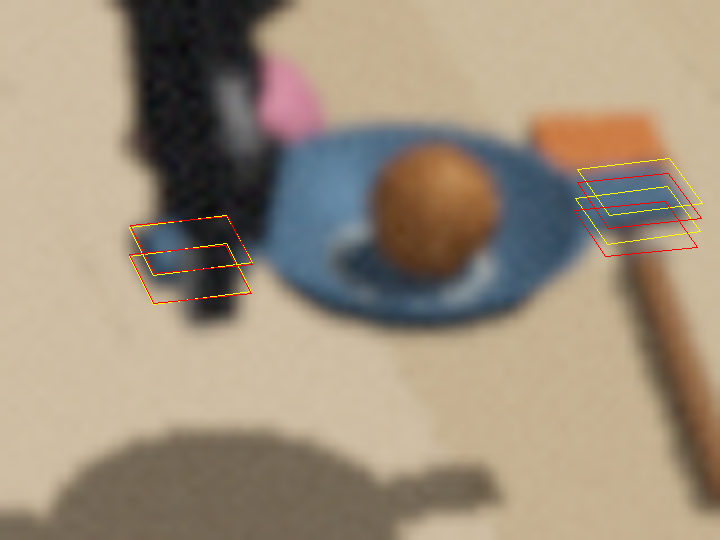

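Run:
```python
from h import *
s=r.capture("side");t=r.capture("top")
a=cv2.resize(s["pixels"][:,:,::-1],(400,250));b=cv2.resize(t["pixels"][:,:,::-1],(400,250))
A=[]
for n,c in(("side",s),("top",t)):
    d=cv2.absdiff(cv2.imread(f"pics/{n}0.png"),np.ascontiguousarray(c["pixels"][:,:,::-1]));A.append(cv2.resize(d,(400,250)))
cv2.imwrite("pics/z.png",np.vstack([np.hstack([a,b]),np.clip(np.hstack(A).astype(int)*2,0,255).astype(np.uint8)]))
```

```text
(no output)
```

View pics/z.png

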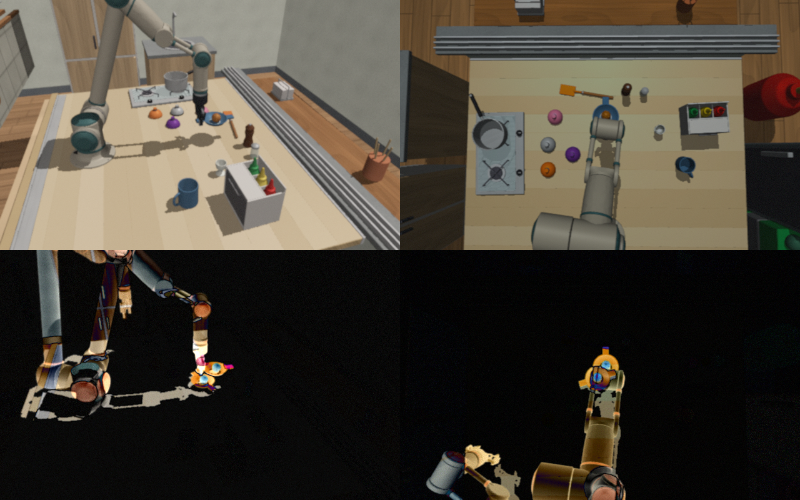

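The difference images show only the arm, its shadow and the dish have changed, so everything else is where it started. Handing in.

```bash
python3 -c "
from station import r
o=r.observe();print(o['time_s'],o['opening'],abs(o['qvel']).max());r.close_job()"
```

```text
19.15 0.032984772783267655 0.0017905256257648515
the job is handed in; nothing more can be done
```

I rang the steel bell, then picked up the blue dish by its left ear. I turned it about 71° in the air, so the free ear now points straight out along +x to the hatch and the held ear is on the robot's side. The job was handed in at 19.15 s, with the dish still held.

- **Bell:** I pressed to a tool height of 48.9 mm with 12.4 N, past the 5 N of full travel, so the plunger was at its stop. A picture afterwards showed the button up again.
- **Dish pose:** It is held about 95 mm above the board, with the tool vertical and its yaw at 179.9°. It is still; images 2 s apart showed no movement.
- **Level:** The last overlay of both ears put the dish within about 0.5° of level. The silhouette fits disagreed by 1–4°. They read similar tilts for the untouched dish on the board, so I took that as measurement bias and made no correction.
- **Egg:** It lies about 7 mm from the dish's middle, against a limit of 18 mm. It started at about the same distance.
- **Everything else:** Difference images against the start show only the arm, its shadow and the dish changed.
- **Detour:** While shifting the dish sideways I first moved it about 4 cm the wrong way, then brought it back to the hatch line (y about −4 mm). Nothing was touched.

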